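Load two handle blanks into the drying box through its sprung flaps

ROBOT

A 7-joint arm with a two-finger parallel gripper is mounted at the origin on a cart in front of the work surface, level with it; the furniture and walls round the work are solid. World frame = base frame: x ahead of the robot, y to its left, z up, the work surface at z = 0. Lengths are in m, angles in rad, forces in N, time in s.
With the tool pointing down it reaches from about 0.4 to 0.85 m from the base axis. Payload 6.9 kg.
Tool frame: the origin (TCP) lies midway between the tips of the shut fingers; the grasp point (between the pads) lies 19 mm behind it; z points along the fingers, y is the line along which they close (so a half turn about z gives the same grasp; the last joint's range is limited). The gripper opens to 85 mm and grips with 20 to 120 N. Pads are 22 mm wide; open, the fingers measure 114 mm over their backs; the gripper's body (76 mm by 85 mm) begins 54 mm behind the grasp point. The pads swing forward as they close: fully open they stand 13 mm farther back than shut.
Start: joints at [1.367, 0.507, -0.238, 1.5, 0.126, 1.149, -0.155], TCP at [0.191, -0.595, 0.231] pointing down, gripper open.
Joint ranges: [-3.08, 3.08], [-0.24, 2.05], [-1.43, 1.35], [0, 2.5], [-1.52, 4.66], [0.17, 1.96], [-2.89, 2.89]. Speed limits (rad/s): [2.39, 2.39, 3.14, 3.14, 3.14, 3.14, 3.14].

INTERFACE

Orientations are given as a unit quaternion [x, y, z, w].
In Python, from workcell import robot gives the robot as it stands.
- The arm moves only by the tool arm_command, never from a script. Its argument "steps" is a list of rows, each a list of 7 numbers: the opening, from 0 (shut) to 1 (fully open), then the shift along the tool's x, y, z in mm, then the turn, a rotation vector about the tool's x, y, z in rad. A call has 1 to 5 rows; each row is the pose to reach, as a shift and turn from the pose commanded when the call began, along the tool's axes at that moment; what a row does not reach only later rows make up. A row lasts 1/10 s, in which the tool goes at most 50 mm and 8.59 degrees, less where a joint would pass 70% of its speed; a pose out of reach is approached as far as the arm can. A call with a gripper value outside its range is refused whole. The fingers move at their own pace and stop on an object; the grip force is fixed at half the most. Time passes only in rows, so rows that repeat a pose let the fingers close. It gives the time, the measured TCP pose, the force, the opening and the grip force at its end, in the units of the state.
- robot.sense(): the state, without advancing time (a new reading comes with each control period).
- robot.get_image(name): name is "scene" or "top"; returns (picture, depth): 480x640x3 uint8, blue, green, red; 480x640 float32, m along the optical axis (not along the pixel's ray), 0 where there is no reading.
- robot.camera_model(name): a dict with "K" (3x3 intrinsics, pixels), "k1" (the pictures are not rectified: a ray, as slopes to the right and down, at radius r is drawn at 1 + k1 r^2 times it, then the intrinsics apply), "world_to_cam" (4x4, takes a point from world to camera coordinates). Camera axes: x right, y down, z forward; pixel columns grow to the right and rows downward; lengths in m; the calibration is good to about 2 mm. A picture is of the moment at which its call begins. camera_model takes no time and is no camera call.
- robot.close_job(): hands the job in; it is judged then, once.
The state is a dict: "clock": time; "q": joint angles; "joint_velocities": joint speeds; "joint_efforts": joint torques, N m; "eef_pos": TCP position; "eef_rot": TCP orientation; "ft_force": force on the tool from outside, world axes, zero at the start; "wrist_torque": the same for the moment, N m; "finger_gap": finger opening in m; "grasp_force": force on a finger pad.
Only numpy, scipy, OpenCV 4.12 (cv2) and the standard library are available. Lean on these libraries where they do the work, as an engineer would, in place of code of your own. Each camera call takes 0.05 s, during which the arm holds its last target. There are 200 camera calls.

TASK

Load both handle blanks into the little plywood drying box: push the round blank through the pair of sprung flaps of the lane that has two runners along its bed, and the square one through the flaps of the plain lane. Each goes in end first and is pushed on down its lane until all of it is past the flaps and they have sprung shut behind it; either may go first. Leave the mallet, the offcuts, the gouge and the rasp where they lie.

Things in the scene. Friction and masses are not known exactly. Their poses are not given: they have to be found in the camera images.
- drying_box: Fixed plywood case, 227 mm high, x -40 to +102, y +-86 mm (lid 6 more), a steel chute sloping down into its front (-x side). Two lanes side by side, each 60 wide, 52 high inside, an 8 mm wall between. Ahead of the flaps the bed juts out as an open apron 85 long, 140 wide, with 5 mm lips at the sides and middle. Origin: underside, x 112 mm behind the flaps' foot. +x: to its back.
- plain_lane: Flat lane, on the box's +y side. Fixed frame: origin on the bed in mid-lane at the flaps' foot (127 mm above the table); +x runs down the lane into the box, 30 deg below level; z is square to the bed. Apron x -0.085 to 0, walled and roofed x 0 to 0.222 (roof underside z 0.052, 3 thick; end stop at 0.218), y -0.030 to 0.030. A blank left on the slope hardly slides by itself: it must be pushed.
- runner_lane: Lane with runners, on the box's -y side; same frame and sizes as plain_lane. Two steel runners 7 high and 7 wide, y 11 to 18 mm either side of mid-lane, run along apron and lane; the round blank lies between them, its axis 17 mm above the bed.
- plain_flap_left (a joint): Left (+y) one of the two steel flaps that close the plain lane like small saloon doors, each 28 wide, as high as the lane, hinged on the lane's wall at lane x 0.003, y +-0.029; 0 shut, up to 1.5 rad swung inward. A weak spring (under 1 N at its edge) shuts it. They ride along the blank and spring shut once its rear end is about 30 mm past the flaps' foot and nothing else is between them.
- plain_flap_right (a joint): Right (-y) flap of the plain lane: 0 shut, up to 1.5 rad swung inward.
- runner_flap_left (a joint): Left (+y) flap of the lane with runners, as in the plain lane but clearing the runners: 0 shut, up to 1.5 rad swung inward.
- runner_flap_right (a joint): Right (-y) flap of the lane with runners: 0 shut, up to 1.5 rad swung inward.
- round_mid (a point): Middle of the round blank, on its axis: a turned ash cylinder 30 mm across, 125 long, lying on the table. Its y axis is the long axis; the ends are alike.
- square_mid (a point): Middle of the square blank: a pine batten 40 x 40, 155 mm long, lying on the table. Its y axis is the long axis; the ends are alike.
- round_blank: The round blank; origin on its surface, 15 mm from the axis, under its middle as it first lies; y is the long axis. Under 0.1 kg.
- square_blank: The square blank; origin at the centre of its underside; y is the long axis. Under 0.2 kg.
- mallet: Dark carver's mallet lying beside the square blank, 231 long: round head 68 across, 69 high, from y -115 to -3 mm; handle 30 wide, 41 high, from there to y +115. Origin under its middle. Leave alone.
- dark_offcut: Dark hardwood offcut 38 x 60 x 30 high (y the 60) beside the round blank. Origin: underside centre. Leave alone.
- gouge: Gouge with a pale wooden handle, 26 wide, 216 long (y), 29 high; handle at +y. Origin: underside centre. Leave alone.
- rasp: Rasp with a reddish handle, 26 wide, 255 long (y), 32 high. Origin: underside centre. Leave alone.
- pale_offcut: Pale offcut 45 x 90 x 22 high (y the 90). Origin: underside centre. Leave alone.
There are look-alikes about, which are no part of the job. Leave any pink look-alike of the round_blank alone.

How it is judged:
On the way, in this order (a step that is already met when the one before it is completed fails the run):
1. one of the blanks is part way in, in its own lane, and holds that lane's pair of flaps open (((x of round_mid in the frame of runner_lane between -0.0425 and 0.0625 m and y of round_mid in the frame of runner_lane between -0.02 and 0.02 m and z of round_mid in the frame of runner_lane between 0.005 and 0.04 m and value of joint each of runner_flap_left, runner_flap_right above 0.5 rad) or (x of square_mid in the frame of plain_lane between -0.0575 and 0.0775 m and y of square_mid in the frame of plain_lane between -0.02 and 0.02 m and z of square_mid in the frame of plain_lane between 0.005 and 0.04 m and value of joint each of plain_flap_left, plain_flap_right above 0.5 rad))), for 0.1 s.
2. one of the blanks is wholly in its own lane and both flaps have shut behind it (((x of round_mid in the frame of runner_lane above 0.0775 m and y of round_mid in the frame of runner_lane between -0.02 and 0.02 m and z of round_mid in the frame of runner_lane between 0.005 and 0.04 m and value of joint each of runner_flap_left, runner_flap_right below 0.1 rad and linear speed of round_blank below 0.02 m/s and angular speed of round_blank below 0.3 rad/s) or (x of square_mid in the frame of plain_lane above 0.0925 m and y of square_mid in the frame of plain_lane between -0.02 and 0.02 m and z of square_mid in the frame of plain_lane between 0.005 and 0.04 m and value of joint each of plain_flap_left, plain_flap_right below 0.1 rad and linear speed of square_blank below 0.02 m/s and angular speed of square_blank below 0.3 rad/s))), for 0.2 s.
At the end, for the whole second after the job is handed in: The round blank lies at rest on the bed of the lane with runners and the square blank on that of the plain lane, each wholly beyond its flaps (rear end over 15 mm past the flaps' foot), and all four flaps are shut (within 0.1 rad) (x of round_mid in the frame of runner_lane above 0.0775 m and y of round_mid in the frame of runner_lane between -0.02 and 0.02 m and z of round_mid in the frame of runner_lane between 0.005 and 0.04 m and value of joint each of runner_flap_left, runner_flap_right, plain_flap_left, plain_flap_right below 0.1 rad and linear speed of each of round_blank, square_blank below 0.02 m/s and angular speed of each of round_blank, square_blank below 0.3 rad/s and x of square_mid in the frame of plain_lane above 0.0925 m and y of square_mid in the frame of plain_lane between -0.02 and 0.02 m and z of square_mid in the frame of plain_lane between 0.005 and 0.04 m); the robot touches nothing.
It fails at once if the mallet is shifted by over 30 mm (distance of mallet from where it was at the start of the episode above 0.03 m).
It fails at once if the dark offcut is shifted by over 30 mm (distance of dark_offcut from where it was at the start of the episode above 0.03 m).
It fails at once if the gouge is shifted by over 30 mm (distance of gouge from where it was at the start of the episode above 0.03 m).
It fails at once if the rasp is shifted by over 30 mm (distance of rasp from where it was at the start of the episode above 0.03 m).
It fails at once if the pale offcut is shifted by over 30 mm (distance of pale_offcut from where it was at the start of the episode above 0.03 m).
It also fails if it takes over 72 s, if anything falls off the work surface, if the arm or the gripper's body presses on something with over 40 N, if the wrist force passes 120 N, or if a joint passes its speed limit or range.

## Working session

There is one attempt and no reset: what is moved stays moved. The work goes in short steps, Python scripts to look and compute and a tool call to move; the robot and the scene stay as the last step left them, time stands still between calls to the robot, and variables do not carry over. Pictures are saved under pics/ and viewed, at most 10 in all, crops included, and the job is handed in when it is done.

Besides the shell and the picture viewer there is one more tool, called as a command line: name --pt "numbers of a row" for each row, then --argument value for the rest. arm_command: Moves the arm, as the interface text tells. Its arguments: {"type":"object","properties":{"steps":{"type":"array","items":{"type":"array","items":{"type":"number"}}}},"required":["steps"]}

```bash
ls; mkdir -p pics; python3 - <<'E'
from workcell import robot
import cv2,numpy as np
s=robot.sense();print({k:np.round(s[k],3) for k in s})
for n in("scene","top"):
    im,d=robot.get_image(n);cv2.imwrite(f"pics/{n}0.png",im);np.savez(f"pics/{n}0.npz",im=im,d=d)
    m=robot.camera_model(n);print(n,m)
E
```

```text
pics
{'clock': np.float64(0.0), 'q': array([ 1.366,  0.508, -0.238,  1.501,  0.126,  1.149, -0.155]), 'joint_velocities': array([-0.   , -0.002,  0.001, -0.001,  0.001,  0.   ,  0.001]), 'joint_efforts': array([ 1.0000e-03, -6.2060e+01, -2.1870e+00, -2.4965e+01,  1.2000e-02,
        1.2000e-02, -0.0000e+00]), 'eef_pos': array([ 0.19 , -0.595,  0.23 ]), 'eef_rot': array([ 0.988,  0.154, -0.   , -0.001]), 'ft_force': array([ 0.273, -0.374,  0.119]), 'wrist_torque': array([ 0.027,  0.035, -0.004]), 'grasp_force': np.float64(0.0), 'finger_gap': np.float64(0.085)}
scene {'K': array([[577.61675045,   0.        , 322.68945553],
       [  0.        , 577.61675045, 233.26377485],
       [  0.        ,   0.        ,   1.        ]]), 'k1': -0.16819169609875, 'world_to_cam': array([[-0.79790546, -0.60236006, -0.0225665 ,  0.52703051],
       [-0.21948499,  0.32519659, -0.91982255,  0.17256915],
       [ 0.56140291, -0.72897842, -0.39168512,  1.44455617],
       [ 0.        ,  0.        ,  0.        ,  1.        ]])}
top {'K': array([[547.58159243,   0.        , 319.527238  ],
       [  0.        , 547.58159243, 238.97390986],
       [  0.        ,   0.        ,   1.        ]]), 'k1': -0.07280424856931478, 'world_to_cam': array([[-0.01074059, -0.99993885,  0.00263468,  0.16264655],
       [-0.98490707,  0.01012386, -0.17278763,  0.53145047],
       [ 0.17275039, -0.00445076, -0.98495558,  1.16028208],
       [ 0.        ,  0.        ,  0.        ,  1.        ]])}
```

View pics/top0.png

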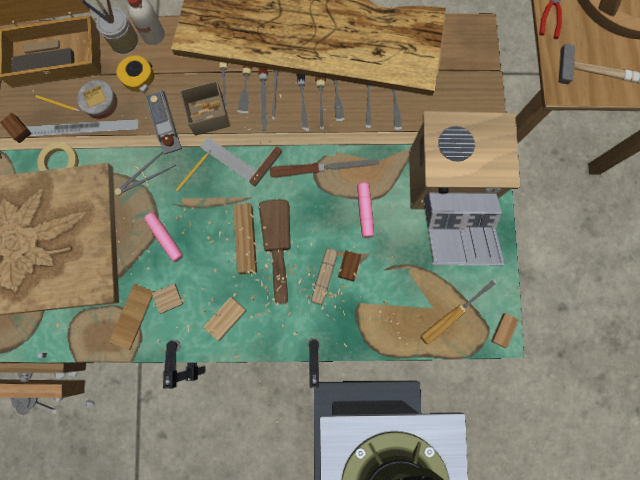

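View pics/scene0.png

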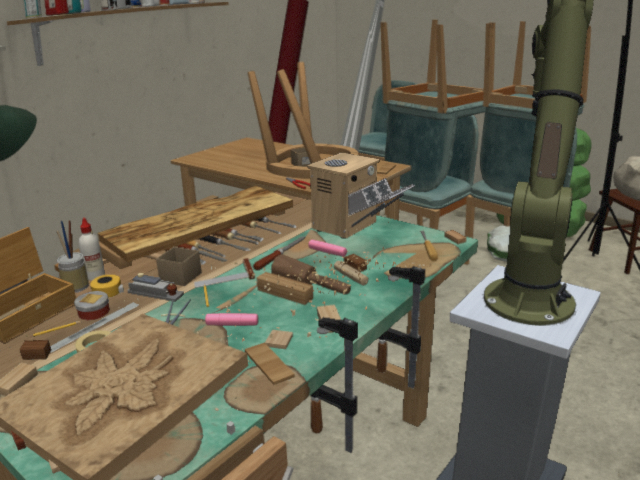

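Top view: the round blank should be the pale stick at (324,276), beside the dark offcut (350,265). Other things it could be taken for are the pinks at (163,237) and (365,210), the gouge handle at (443,323) and the rasp handle at (295,169). The square blank should be the batten at (245,240), left of the mallet (275,250). It could be confused with the board at (131,317), the offcut at (224,318) or the offcut at (505,330). The box's chute is at (465,230), open towards the robot. Next I'll take one close crop and measure.

```bash
cat > h.py <<'E'
import numpy as np,cv2
from workcell import robot
def rays(cam,uv):
    m=robot.camera_model(cam);K=m["K"]
    return cv2.undistortPoints(np.asarray(uv,float).reshape(-1,1,2),K,np.array([m["k1"],0,0,0,0.]))[:,0]
def world(cam,uv,d):
    W=np.linalg.inv(robot.camera_model(cam)["world_to_cam"]);r=rays(cam,uv)
    p=np.c_[r,np.ones(len(r))]*np.asarray(d,float).reshape(-1,1)
    return p@W[:3,:3].T+W[:3,3]
def cloud(cam,d):
    v,u=np.mgrid[0:480,0:640]
    return world(cam,np.c_[u.ravel(),v.ravel()],d.ravel()).reshape(480,640,3)
E
cat > a.py <<'E'
from h import *
z=np.load("pics/top0.npz");im,d=z["im"],z["d"];P=cloud("top",d)
np.save("pics/P0.npy",P)
for n,(u0,u1,v0,v1,zl,zh) in dict(round=(305,340,245,308,.015,.05),sq=(232,259,200,277,.03,.06),mallet=(259,292,195,310,.02,.09),dark=(338,365,246,282,.02,.05),pink=(355,378,180,240,.01,.05),gouge=(418,500,278,345,.012,.05)).items():
    Q=P[v0:v1,u0:u1].reshape(-1,3);Q=Q[(Q[:,2]>zl)&(Q[:,2]<zh)]
    (c,sz,a)=cv2.minAreaRect((Q[:,:2]*1000).astype(np.float32))
    print(n,len(Q),np.round(c),np.round(sz),round(a,1),"ztop",np.round(np.percentile(Q[:,2],[5,50,95]),4))
    print(np.round(cv2.boxPoints((c,sz,a))).tolist())
print("table",np.round(P[300,400],3),P[230,340])
# chute bed
for uv in [(445,255),(485,258),(440,235),(448,245),(475,240),(500,262),(432,262),(465,262),(465,235),(435,200),(500,200)]:
    print(uv,np.round(P[uv[1],uv[0]],4))
c=np.hstack([cv2.resize(im[180:320,220:380],(0,0),fx=2.5,fy=2.5),cv2.resize(im[180:320,410:530],(0,0),fx=2.5,fy=2.5)])
cv2.imwrite("pics/crop1.png",c)
E
python3 a.py
```

```text
round 689 [450. 149.] [ 69. 134.] 88.1 ztop [0.019  0.0266 0.0328]
[[382.0, 117.0], [516.0, 112.0], [518.0, 182.0], [385.0, 186.0]]
sq 1287 [535. 321.] [164.  58.] 1.0 ztop [0.035  0.0393 0.0487]
[[453.0, 348.0], [454.0, 290.0], [618.0, 293.0], [617.0, 351.0]]
mallet 2210 [501. 255.] [240.  71.] 1.0 ztop [0.0316 0.0526 0.0661]
[[380.0, 288.0], [382.0, 217.0], [621.0, 221.0], [620.0, 292.0]]
dark 460 [478.  91.] [39. 60.] 73.3 ztop [0.0258 0.0295 0.0336]
[[444.0, 81.0], [501.0, 64.0], [512.0, 101.0], [455.0, 118.0]]
pink 659 [605.  52.] [123.  29.] 4.1 ztop [0.0174 0.0257 0.031 ]
[[542.0, 62.0], [544.0, 34.0], [667.0, 42.0], [665.0, 71.0]]
gouge 694 [ 374. -153.] [176. 142.] 89.0 ztop [0.0131 0.0204 0.0267]
[[301.0, -240.0], [443.0, -242.0], [446.0, -67.0], [304.0, -64.0]]
table [ 0.4   -0.023 -0.005] [ 0.5622864   0.10948105 -0.00338544]
(445, 255) [ 0.4779 -0.0914  0.1618]
(485, 258) [ 0.4709 -0.1714  0.1622]
(440, 235) [ 0.5227 -0.0888  0.1378]
(448, 245) [ 0.5005 -0.1023  0.1461]
(475, 240) [ 0.5102 -0.1582  0.146 ]
(500, 262) [ 0.4621 -0.2001  0.1655]
(432, 262) [ 0.4635 -0.0636  0.1671]
(465, 262) [ 0.4621 -0.128   0.1719]
(465, 235) [ 0.5225 -0.1409  0.1364]
(435, 200) [ 0.5922 -0.0784  0.1545]
(500, 200) [ 0.63   -0.2671 -0.0023]
```

View pics/crop1.png

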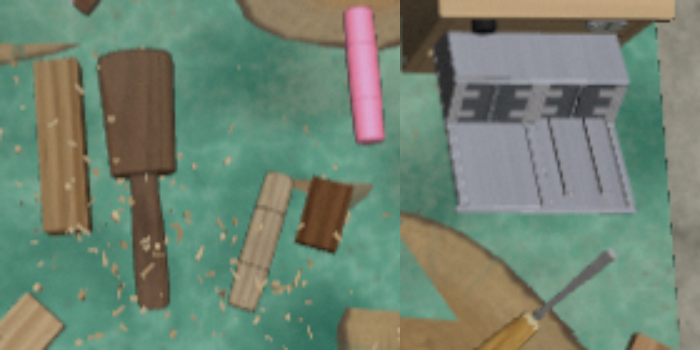

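Confirmed: the round blank is the pale scored cylinder, close to the dark offcut, with the pink one well apart. The square blank is the batten left of the mallet. The runners are in the right-hand lane (-y) of the chute. Now precise fits.

```bash
cat > b.py <<'E'
from h import *
z=np.load("pics/top0.npz");im=z["im"].astype(int);P=np.load("pics/P0.npy")
T=P[150:340,150:420].reshape(-1,3);T=T[abs(T[:,2])<.012];A=np.c_[T[:,:2],np.ones(len(T))];c=np.linalg.lstsq(A,T[:,2],rcond=None)[0];print("table",c,np.std(T[:,2]-A@c))
H=P[...,2]-(P[...,:2]@c[:2]+c[2])
V=im.max(2);S=(V-im.min(2))
def rect(n,m):
    k,l,st,_=cv2.connectedComponentsWithStats(m.astype(np.uint8));i=1+np.argmax(st[1:,4]);m=l==i
    Q=P[m];r=cv2.minAreaRect((Q[:,:2]*1000).astype(np.float32))
    C=np.mean(Q,0);w,v=np.linalg.eigh(np.cov(Q[:,:2].T));
    print(n,m.sum(),"rect",np.round(r[0],1),np.round(r[1],1),round(r[2],1),"pca",np.round(C*1000,1),"dir",round(np.degrees(np.arctan2(v[1,1],v[0,1])),1),"H90",round(np.percentile(H[m],90),4))
def box(u0,u1,v0,v1):
    m=np.zeros((480,640),bool);m[v0:v1,u0:u1]=1;return m
rect("round",box(305,338,245,308)&(H>.012)&(V>125))
rect("square",box(230,262,198,280)&(H>.03)&(H<.05)&(V>100))
rect("mallet",box(258,295,195,306)&(H>.02)&(V<125))
rect("dark",box(338,368,246,286)&(H>.02)&(V<125))
rect("lid",box(405,530,100,200)&(H>.215))
# apron plane
m=box(425,512,205,268)&(H>.1);Q=P[m]
best=None;rng=np.random.default_rng(0)
for _ in range(500):
    a=Q[rng.choice(len(Q),3,0)];n=np.cross(a[1]-a[0],a[2]-a[0]);n/=np.linalg.norm(n)+1e-9
    if n[2]<0:n=-n
    if abs(n[2]-.866)>.05:continue
    k=abs((Q-a[0])@n)<.003
    if best is None or k.sum()>best.sum():best=k
R=Q[best];o=R.mean(0);n=np.linalg.svd(R-o,full_matrices=0)[2][2];n*=np.sign(n[2]);print("n",n,"tilt",np.degrees(np.arccos(n[2])),"yaw",np.degrees(np.arctan2(n[1],n[0])),"o",o,len(R))
E
python3 b.py
```

```text
table [-0.00019761  0.00090355 -0.00101806] 0.0029639598919434635
round 638 rect [422.3 157.9] [ 36.5 191.8] 76.6 pca [452.7 148.3  32.9] dir 162.8 H90 0.0334
square 1197 rect [539.9 324.5] [156.3  43.6] 4.4 pca [539.6 325.8  39.2] dir -175.4 H90 0.043
mallet 2018 rect [469.5 233. ] [313.1  76. ] 12.3 pca [529.9 251.5  54.2] dir -175.1 H90 0.0656
dark 451 rect [477.9  91.5] [37.7 60.3] 74.2 pca [477.9  91.5  29.6] dir 163.6 H90 0.0336
lid 7157 rect [523.5 -62.6] [229.3 555. ] 63.9 pca [ 672.9 -135.8  230.6] dir 113.9 H90 0.2307
n [ 0.5016843  -0.01758535  0.86487203] tilt 30.131904482278415 yaw -2.007544973180904 o [ 0.49669234 -0.13220898  0.14892621] 1861
```

```bash
cat > c.py <<'E'
from h import *
z=np.load("pics/top0.npz");im=z["im"].astype(int);P=np.load("pics/P0.npy");Z=P[...,2]
def box(u0,u1,v0,v1):
    m=np.zeros((480,640),bool);m[v0:v1,u0:u1]=1;return m
def rr(n,Q):
    r=cv2.minAreaRect((Q[:,:2]*1000).astype(np.float32));print(n,len(Q),np.round(r[0],1),np.round(r[1],1),round(r[2],1))
Q=P[box(410,525,100,200)&(abs(Z-.2306)<.006)&(P[...,0]>.55)&(P[...,0]<.8)&(P[...,1]>-.3)];rr("lid",Q)
V=im.max(2)
Q=P[box(305,338,245,308)&(Z>.010)&(Z<.036)&(V>125)];Q=Q[np.hypot(*(Q[:,:2]-[.45,.148]).T)<.068];rr("round",Q)
Q=P[box(230,262,198,280)&(Z>.034)&(Z<.045)&(V>100)];rr("square",Q)
# apron in lane axes, several yaw
for yaw in np.radians([-4,-3,-2,-1,0]):
    c,s=np.cos(yaw),np.sin(yaw);cx,sx=np.cos(np.pi/6),.5
    X=np.array([c*cx,s*cx,-sx]);Y=np.array([-s,c,0]);N=np.cross(X,Y)
    m=box(420,515,205,275)&(Z>.1);Q=P[m]-[.5346,-.132,.127];L=Q@np.c_[X,Y,N]
    b=L[(abs(L[:,2])<.009)&(L[:,0]<0)&(L[:,0]>-.1)]
    out=[]
    for x0 in np.arange(-.075,0,.015):
        k=b[abs(b[:,0]-x0)<.0075];out.append((np.round(np.percentile(k[:,1],[1,99])*1000).tolist()))
    f=[round(1000*np.percentile(b[abs(b[:,1]-y)<.008][:,0],2)) for y in(-.05,-.02,.02,.05)]
    print(round(np.degrees(yaw)),"bedz",np.round(np.median(b[:,2]),4),out,"front x",f)
E
python3 c.py
```

```text
lid 5583 [ 676.7 -138. ] [185.  154.7] 88.9
round 585 [455.1 147.6] [ 26.1 123.8] 72.8
square 1163 [541.7 316.3] [153.8  60. ] 4.0
-4 bedz 0.0007 [[-76.0, 62.0], [-76.0, 63.0], [-74.0, 63.0], [-75.0, 63.0], [-73.0, 65.0]] front x [-84, -86, -87, -90]
-3 bedz 0.0006 [[-75.0, 63.0], [-75.0, 63.0], [-74.0, 63.0], [-74.0, 64.0], [-73.0, 64.0]] front x [-85, -86, -87, -89]
-2 bedz 0.0006 [[-72.0, 64.0], [-74.0, 64.0], [-73.0, 64.0], [-74.0, 64.0], [-73.0, 65.0]] front x [-86, -86, -87, -88]
-1 bedz 0.0005 [[-72.0, 65.0], [-73.0, 65.0], [-73.0, 65.0], [-73.0, 65.0], [-74.0, 65.0]] front x [-86, -87, -86, -87]
0 bedz 0.0005 [[-72.0, 66.0], [-72.0, 66.0], [-73.0, 65.0], [-73.0, 65.0], [-73.0, 65.0]] front x [-87, -87, -86, -87]
```

```bash
cat > g.py <<'E'
from h import *
from scipy.spatial.transform import Rotation as Ro
YAW=np.radians(-1.3);F=np.array([.5335,-.1355,.127])
def ori(yaw,pitch):  # deg; pitch = nose-down of tool x
    y,p=np.radians([yaw,pitch]);x=np.array([np.cos(y)*np.cos(p),np.sin(y)*np.cos(p),-np.sin(p)])
    Y=np.array([np.sin(y),-np.cos(y),0]);return Ro.from_matrix(np.c_[x,Y,np.cross(x,Y)])
L=np.c_[[np.cos(YAW)*.75**.5,np.sin(YAW)*.75**.5,-.5],[-np.sin(YAW),np.cos(YAW),0],[np.cos(YAW)*.5,np.sin(YAW)*.5,.75**.5]]
def lane(n,p): return F+L@np.array([0,.034 if n=="plain" else -.034,0])+L@np.array(p)
def inlane(n,w): return L.T@(np.asarray(w)-F)-[0,.034 if n=="plain" else -.034,0]
def plan(*wps):
    s=robot.sense();p=s["eef_pos"];R=Ro.from_quat(s["eef_rot"]);print("t",round(float(s["clock"]),2),"at",np.round(p,3),"F",np.round(s["ft_force"],1),"gap",round(float(s["finger_gap"]),3))
    for q,O in wps:
        q=np.asarray(q);d=R.inv().apply(q-p)*1000;r=(R.inv()*O).as_rotvec()
        print(np.round(d,1).tolist(),np.round(r,3).tolist(),"rows",int(max(np.ceil(np.linalg.norm(d)/50),np.ceil(np.linalg.norm(r)/.1499))));p,R=q,O
E
python3 - <<'E'
from g import *
P=np.load("pics/P0.npy");print("head/handle",P[248:253,276],"handle left edge",P[262,268:276])
o=ori(-17,0);s=robot.sense();o0=Ro.from_quat(s["eef_rot"])
plan(([.36,-.42,.36],o0),([.42,-.2,.36],ori(0,0)),([.43,.02,.33],ori(-17,0)),([.4205,.158,.10],o),([.4205,.158,.006],o))
E
```

```text
head/handle [[0.51386409 0.25284771 0.04677099]
 [0.51280226 0.25340304 0.03939645]
 [0.51022286 0.25322822 0.04161089]
 [0.508109   0.25327936 0.04085855]
 [0.50553451 0.25310022 0.04313148]] handle left edge [[ 0.48949161  0.27466352 -0.00158375]
 [ 0.48937373  0.27232186 -0.00086718]
 [ 0.4896361   0.27023158 -0.00300357]
 [ 0.48938813  0.267807   -0.00131119]
 [ 0.48946121  0.26558984 -0.00202797]
 [ 0.48476309  0.26044751  0.03306759]
 [ 0.4843614   0.2580067   0.03591907]
 [ 0.48423109  0.25573525  0.0367336 ]]
t 0.1 at [ 0.19  -0.595  0.231] F [-0.4  0.3  0.8] gap 0.085
[214.9, -115.0, -129.3] [0.0, 0.0, 0.0] rows 6
[124.2, -191.2, 0.3] [-0.002, 0.0, 0.31] rows 5
[10.0, -220.0, 30.0] [0.0, -0.0, 0.297] rows 5
[-49.4, -129.2, 230.0] [0.0, 0.0, 0.0] rows 6
[0.0, 0.0, 94.0] [0.0, 0.0, 0.0] rows 2
```

arm_command --pt "0.75 215 -115 -129 0 0 0" --pt "0.75 215 -115 -129 0 0 0" --pt "0.75 215 -115 -129 0 0 0" --pt "0.75 215 -115 -129 0 0 0" --pt "0.75 215 -115 -129 0 0 0"

```text
clock: 0.6
eef_pos: [0.3451, -0.435, 0.3489]
eef_rot: [0.988, 0.154, -0.0, -0.0]
ft_force: [0.5, -1.3, 0.5]
finger_gap: 0.0638
grasp_force: 0.0
```

```bash
cat > p1.py <<'E'
from g import *
o=ori(-17,0)
plan(([.42,-.2,.36],ori(0,0)),([.43,.02,.33],o),([.4205,.158,.10],o))
E
python3 p1.py
```

```text
t 0.6 at [ 0.345 -0.435  0.349] F [ 0.5 -1.3  0.5] gap 0.064
[142.9, -201.0, -11.1] [-0.0, 0.0, 0.31] rows 5
[10.0, -220.0, 30.0] [0.0, -0.0, 0.297] rows 5
[-49.4, -129.2, 230.0] [0.0, 0.0, 0.0] rows 6
```

arm_command --pt "0.75 143 -201 -11 0 0 0.31" --pt "0.75 143 -201 -11 0 0 0.31" --pt "0.75 143 -201 -11 0 0 0.31" --pt "0.75 143 -201 -11 0 0 0.31" --pt "0.75 143 -201 -11 0 0 0.31"

```text
clock: 1.1
eef_pos: [0.4193, -0.1993, 0.3592]
eef_rot: [1.0, -0.0, -0.0, 0.0]
ft_force: [0.9, 0.0, -0.0]
finger_gap: 0.0641
grasp_force: 0.0
```

arm_command --pt "0.75 10 -220 30 0 0 0.297" --pt "0.75 10 -220 30 0 0 0.297" --pt "0.75 10 -220 30 0 0 0.297" --pt "0.75 10 -220 30 0 0 0.297" --pt "0.75 10 -220 30 0 0 0.297"

```text
clock: 1.6
eef_pos: [0.4285, 0.0218, 0.3289]
eef_rot: [0.989, -0.147, -0.0, -0.0]
ft_force: [0.6, -0.8, 0.3]
finger_gap: 0.0643
grasp_force: 0.0
```

```bash
python3 - <<'E'
from g import *
o=ori(-17,0)
plan(([.4205,.158,.10],o),([.4205,.158,.006],o))
E
```

```text
t 1.6 at [0.428 0.022 0.329] F [ 0.6 -0.8  0.3] gap 0.064
[-47.1, -127.9, 229.0] [-0.0, 0.0, 0.002] rows 6
[0.0, 0.0, 94.0] [0.0, 0.0, 0.0] rows 2
```

arm_command --pt "0.75 -47 -128 190 0 0 0" --pt "0.75 -47 -128 190 0 0 0" --pt "0.75 -47 -128 190 0 0 0" --pt "0.75 -47 -128 190 0 0 0" --pt "0.75 -47 -128 190 0 0 0"

```text
clock: 2.1
eef_pos: [0.4204, 0.1562, 0.1368]
eef_rot: [0.989, -0.147, -0.001, 0.0]
ft_force: [0.4, -0.6, 0.3]
finger_gap: 0.0642
grasp_force: 0.0
```

```bash
python3 - <<'E'
from g import *
o=ori(-17,0)
plan(([.4205,.158,.006],o))
im,d=robot.get_image("top");cv2.imwrite("pics/t1.png",cv2.resize(im[200:350,230:400],(0,0),fx=3,fy=3))
E
```

```text
t 2.1 at [0.42  0.156 0.137] F [ 0.4 -0.6  0.3] gap 0.064
[-0.1, -1.8, 130.8] [0.0, 0.002, 0.001] rows 3
```

View pics/t1.png

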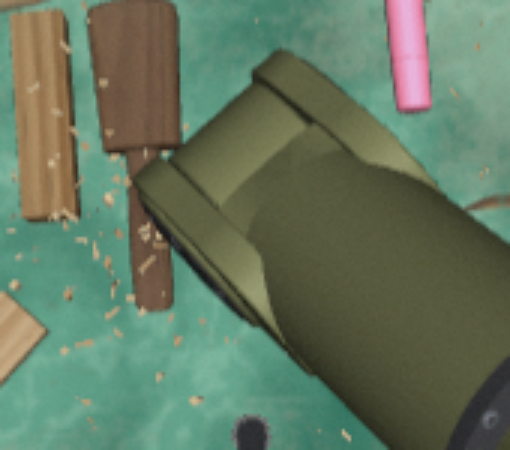

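The arm hides the blank in this view: only the mallet (135,150), the square blank (45,115) and the pink one (410,55) are visible. The estimate is consistent, so I'll descend and check the grip by finger gap.

arm_command --pt "0.75 0 -2 50 0 0 0" --pt "0.75 0 -2 100 0 0 0" --pt "0.75 0 -2 131 0 0 0" --pt "0.75 0 -2 131 0 0 0" --pt "0.3 0 -2 131 0 0 0"

```text
clock: 2.65
eef_pos: [0.4223, 0.1565, 0.0086]
eef_rot: [0.989, -0.148, -0.0, 0.0]
ft_force: [0.1, -1.0, -0.0]
finger_gap: 0.0508
grasp_force: 0.0
```

arm_command --pt "0 0 0 0 0 0 0" --pt "0 0 0 0 0 0 0" --pt "0 0 0 0 0 0 0" --pt "0 0 0 0 0 0 0"

```text
clock: 3.05
eef_pos: [0.4237, 0.1568, 0.0103]
eef_rot: [0.989, -0.148, 0.002, -0.001]
ft_force: [-0.6, 0.3, 6.2]
finger_gap: 0.0275
grasp_force: 58.7
```

arm_command --pt "0.6 0 0 0 0 0 0" --pt "0.6 0 0 0 0 0 0" --pt "0.6 0 0 8 0 0 0" --pt "0.6 0 0 8 0 0 0" --pt "0.6 0 0 8 0 0 0"

```text
clock: 3.55
eef_pos: [0.4221, 0.1564, -0.0001]
eef_rot: [0.989, -0.148, -0.0, 0.0]
ft_force: [0.2, -0.9, 0.3]
finger_gap: 0.0512
grasp_force: 0.0
```

arm_command --pt "0 0 0 0 0 0 0" --pt "0 0 0 0 0 0 0" --pt "0 0 0 0 0 0 0" --pt "0 0 0 0 0 0 0" --pt "0 0 0 0 0 0 0"

```text
clock: 4.05
eef_pos: [0.4224, 0.1566, 0.0004]
eef_rot: [0.989, -0.148, 0.0, -0.0]
ft_force: [-1.3, -0.0, 4.7]
finger_gap: 0.028
grasp_force: 59.0
```

arm_command --pt "0 0 0 -40 0 0 0" --pt "0 0 0 -90 0 0 0" --pt "0 0 0 -140 0 0 0" --pt "0 0 0 -190 0 0 0" --pt "0 0 0 -240 0 0 0"

```text
clock: 4.55
eef_pos: [0.4219, 0.1563, 0.2422]
eef_rot: [0.989, -0.148, -0.0, -0.0]
ft_force: [1.1, 0.4, -1.7]
finger_gap: 0.0282
grasp_force: 59.4
```

```bash
python3 - <<'E'
from g import *
s=robot.sense();w=s["eef_pos"];m=robot.camera_model("scene");c=m["world_to_cam"]@np.r_[w,1];u=m["K"]@(c[:3]/c[2]);print(u,s["finger_gap"])
im,d=robot.get_image("scene");u,v=int(u[0]),int(u[1]);cv2.imwrite("pics/s1.png",cv2.resize(im[v-90:v+90,max(0,u-110):u+110],(0,0),fx=3,fy=3));print(max(0,u-110),v-90)
g=lane("runner",[-.105,0,0])
plan(([.42,.0,.33],ori(-1.3,0)),([.40,-.1695,.36],ori(-1.3,30)))
E
```

```text
[358.29210129 197.17469885   1.        ] 0.028199262189168472
248 107
t 4.6 at [0.425 0.158 0.249] F [3.3 1.5 5.5] gap 0.028
[42.4, 152.4, -81.2] [-0.005, -0.009, -0.274] rows 4
[-16.1, 169.9, -30.0] [0.0, -0.524, 0.0] rows 4
```

View pics/s1.png

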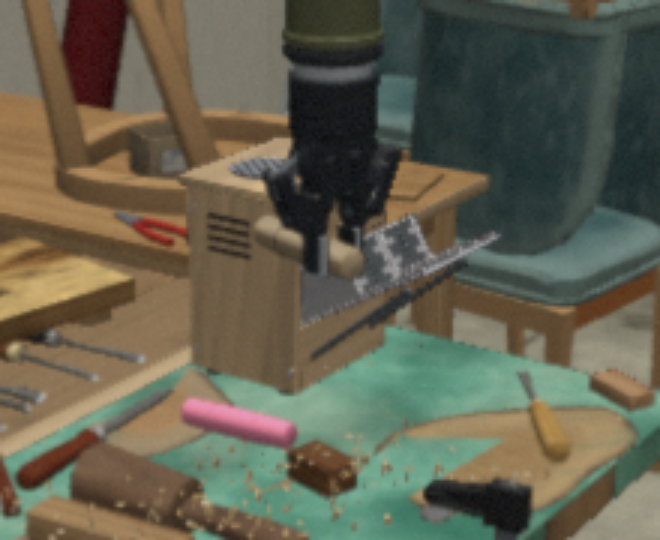

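The round blank is held level, roughly at (300,245) in the crop, with the fingertip at (315,270), close to the blank's underside. I'll measure the blank and tips in the tool frame from depth.

```bash
cat > held.py <<'E'
from g import *
def held(zr):
    im,d=robot.get_image("scene");s=robot.sense();R=Ro.from_quat(s["eef_rot"]);P=cloud("scene",d)
    T=R.inv().apply(P.reshape(-1,3)-s["eef_pos"]).reshape(480,640,3)*1000
    near=(abs(T[...,0])<140)&(abs(T[...,1])<60)&(T[...,2]>-75)&(T[...,2]<40)&(d>0)
    b=im.astype(int);V=b.max(2);dark=near&(V<75);pale=near&(b[...,2]-b[...,0]>25)&(V>110)
    return im,T,dark,pale
if __name__=="__main__":
    im,T,dark,pale=held(0)
    D=T[dark&(T[...,2]>-50)];B=T[pale]
    print(len(D),len(B));f=lambda a:np.round(np.percentile(a,[1,3,25,50,75,97,99],axis=0),1)
    print("dark",f(D));print("pale",f(B))
    for x0 in range(-70,120,20):
        k=B[abs(B[:,0]-x0)<10]
        if len(k)>5:print(x0,len(k),np.round(np.percentile(k[:,1:],[3,97],axis=0),1).tolist())
    o=im.copy();o[dark]=(0,0,255);o[pale]=(0,255,0);v,u=np.where(pale|dark);cv2.imwrite("pics/h.png",cv2.resize(np.hstack([im[v.min()-5:v.max()+5,u.min()-5:u.max()+5],o[v.min()-5:v.max()+5,u.min()-5:u.max()+5]]),(0,0),fx=4,fy=4))
E
python3 held.py
```

```text
195 162
dark [[-21.8 -31.7 -49.9]
 [-17.2 -30.8 -49.6]
 [ -9.9 -26.2 -42.2]
 [ -5.5 -14.4 -31.3]
 [  2.5  15.  -16.2]
 [ 61.7  26.6  -8.4]
 [ 76.4  36.4  -5.3]]
pale [[-30.9 -43.3 -48.4]
 [-30.4 -15.9 -31.5]
 [-21.1 -11.5 -28.7]
 [  9.6  -8.3 -25.9]
 [ 67.1  -3.4 -22.9]
 [ 92.    6.1 -19. ]
 [ 93.8   8.9 -17.3]]
-30 47 [[-12.6, -31.1], [6.7, -17.2]]
-10 27 [[-20.3, -35.0], [3.5, -21.0]]
10 8 [[-46.5, -51.3], [13.3, -26.2]]
30 12 [[-14.9, -28.3], [-6.6, -21.2]]
50 23 [[-16.2, -29.2], [-6.8, -20.1]]
70 22 [[-13.5, -31.2], [-0.3, -21.6]]
90 23 [[-14.3, -30.5], [4.5, -20.8]]
```

View pics/h.png

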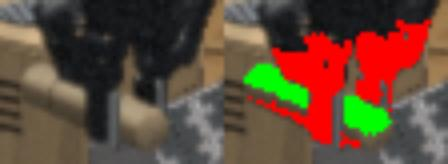

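```bash
python3 - <<'E'
from g import *
o=ori(-1.3,30)
plan(([.42,.0,.34],ori(-1.3,0)),(lane("runner",[-.118,0,.08]),o),(lane("runner",[-.118,0,.006]),o),(lane("runner",[-.042,0,.006]),o))
print(lane("runner",[-.118,0,.08]))
E
```

```text
t 4.65 at [0.425 0.158 0.246] F [ 0.7 -0.6 -0.2] gap 0.028
[42.3, 152.1, -94.5] [-0.005, -0.01, -0.275] rows 4
[54.4, 166.9, 84.7] [0.0, -0.524, 0.0] rows 4
[0.0, -0.0, 74.0] [0.0, 0.0, 0.0] rows 2
[76.0, -0.0, 0.0] [0.0, 0.0, 0.0] rows 2
[ 0.47055364 -0.1680803   0.25528203]
```

arm_command --pt "0 42 152 -94 0 0 -0.275" --pt "0 42 152 -94 0 0 -0.275" --pt "0 42 152 -94 0 0 -0.275" --pt "0 42 152 -94 0 0 -0.275" --pt "0 42 152 -94 0 0 -0.275"

```text
clock: 5.15
eef_pos: [0.4188, -0.0069, 0.3359]
eef_rot: [1.0, -0.016, 0.001, 0.001]
ft_force: [-0.3, 0.0, -0.2]
finger_gap: 0.0281
grasp_force: 59.4
```

arm_command --pt "0 54 167 85 0 -0.524 0" --pt "0 54 167 85 0 -0.524 0" --pt "0 54 167 85 0 -0.524 0" --pt "0 54 167 85 0 -0.524 0" --pt "0 54 167 85 0 -0.524 0"

```text
clock: 5.65
eef_pos: [0.4681, -0.1747, 0.24]
eef_rot: [0.964, -0.014, -0.267, -0.004]
ft_force: [0.3, 0.0, -1.1]
finger_gap: 0.0279
grasp_force: 59.3
```

```bash
python3 - <<'E'
from g import *
o=ori(-1.3,30)
plan((lane("runner",[-.118,0,.006]),o),(lane("runner",[-.042,0,.006]),o))
print(inlane("runner",robot.sense()["eef_pos"]))
im,d=robot.get_image("top");P=cloud("top",d);print("x")
cv2.imwrite("pics/t2.png",cv2.resize(im[170:290,400:520],(0,0),fx=4,fy=4))
E
```

```text
t 5.65 at [ 0.468 -0.175  0.24 ] F [ 0.3  0.  -1.1] gap 0.028
[-4.7, -6.4, 59.7] [-0.004, 0.016, -0.005] rows 2
[76.0, -0.0, 0.0] [0.0, 0.0, 0.0] rows 2
[-0.11238714 -0.00664685  0.06559771]
x
```

View pics/t2.png

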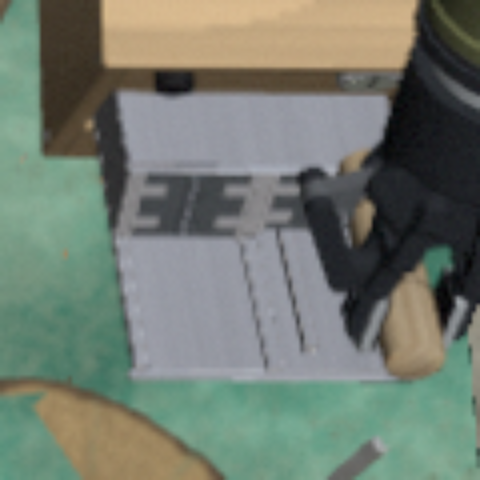

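The blank is held nose-down over the runner lane, rear end at (415,350) and nose at (355,165); the tilt in the picture is perspective. Now I'll correct and lower it.

arm_command --pt "0 -5 -6 30 0 0.016 -0.005" --pt "0 -5 -6 45 0 0.016 -0.005" --pt "0 -5 -6 45 0 0.016 -0.005" --pt "0 -5 -6 45 0 0.016 -0.005"

```text
clock: 6.1
eef_pos: [0.442, -0.162, 0.2137]
eef_rot: [0.968, -0.008, -0.25, -0.003]
ft_force: [-0.8, -0.1, -0.7]
finger_gap: 0.028
grasp_force: 59.3
```

```bash
python3 - <<'E'
from g import *
o=ori(-1.3,30)
plan((lane("runner",[-.118,0,.006]),o),(lane("runner",[-.042,0,.006]),o))
print(inlane("runner",robot.sense()["eef_pos"]))
im,d=robot.get_image("top");P=cloud("top",d);Q=(P-F)@L-[0,-.034,0]
b=im.astype(int);V=b.max(2);m=(b[...,2]-b[...,0]>25)&(V>90)&(abs(Q[...,1])<.06)&(Q[...,2]>.01)&(Q[...,2]<.07)&(Q[...,0]<-.005)&(Q[...,0]>-.2)
B=Q[m]*1000;print(len(B))
for x0 in range(-190,0,20):
    k=B[abs(B[:,0]-x0)<10]
    if len(k)>5:print(x0,len(k),np.round(np.percentile(k[:,1:],[5,95],axis=0),1).tolist())
E
```

```text
t 6.1 at [ 0.442 -0.162  0.214] F [-0.8 -0.1 -0.7] gap 0.028
[3.6, 5.5, 23.8] [0.001, -0.017, 0.006] rows 1
[76.0, -0.0, 0.0] [0.0, 0.0, 0.0] rows 2
[-0.12207392  0.00547387  0.02969013]
358
-150 146 [[-1.9, 36.8], [18.5, 57.2]]
-130 109 [[-3.5, 50.3], [17.9, 59.4]]
-110 36 [[-4.3, 53.0], [11.8, 59.4]]
-70 16 [[17.6, 49.1], [20.5, 56.1]]
-50 8 [[15.0, 50.9], [19.8, 56.2]]
-30 40 [[6.6, 47.8], [19.7, 58.5]]
```

arm_command --pt "0 3 5.5 12 0 -0.017 0.006" --pt "0 3 5.5 24 0 -0.017 0.006" --pt "0 3 5.5 24 0 -0.017 0.006" --pt "0 3 5.5 24 0 -0.017 0.006" --pt "0 3 5.5 24 0 -0.017 0.006"

```text
clock: 6.65
eef_pos: [0.4324, -0.168, 0.1904]
eef_rot: [0.966, -0.011, -0.26, -0.003]
ft_force: [-0.2, -1.3, -1.0]
finger_gap: 0.0284
grasp_force: 59.5
```

```bash
python3 - <<'E'
from g import *
o=ori(-1.3,30)
plan((lane("runner",[-.042,0,.006]),o))
print(inlane("runner",robot.sense()["eef_pos"]))
E
```

```text
t 6.65 at [ 0.432 -0.168  0.19 ] F [-0.2 -1.3 -1. ] gap 0.028
[76.6, -0.9, -1.4] [0.0, 0.002, -0.001] rows 2
[-0.11856037 -0.00083102  0.00474404]
```

arm_command --pt "0 20 -1 -1 0 0 0" --pt "0 40 -1 -1 0 0 0" --pt "0 58 -1 -1 0 0 0" --pt "0 76 -1 -1 0 0 0" --pt "0 76 -1 -1 0 0 0"

```text
clock: 7.15
eef_pos: [0.5005, -0.1677, 0.1547]
eef_rot: [0.966, -0.011, -0.258, -0.003]
ft_force: [4.7, 0.3, 14.2]
finger_gap: 0.0277
grasp_force: 67.2
```

arm_command --pt "0 0 0 0 0 0 0" --pt "0 0 0 0 0 0 0"

```text
clock: 7.35
eef_pos: [0.5005, -0.1677, 0.1548]
eef_rot: [0.966, -0.011, -0.257, -0.003]
ft_force: [5.6, 0.1, 9.5]
finger_gap: 0.028
grasp_force: 66.1
```

```bash
python3 - <<'E'
from g import *
o=ori(-1.3,30)
print(inlane("runner",robot.sense()["eef_pos"]))
im,d=robot.get_image("top");cv2.imwrite("pics/t3.png",cv2.resize(im[170:290,400:520],(0,0),fx=4,fy=4))
E
```

```text
[-0.04184284  0.001027    0.00791558]
```

View pics/t3.png

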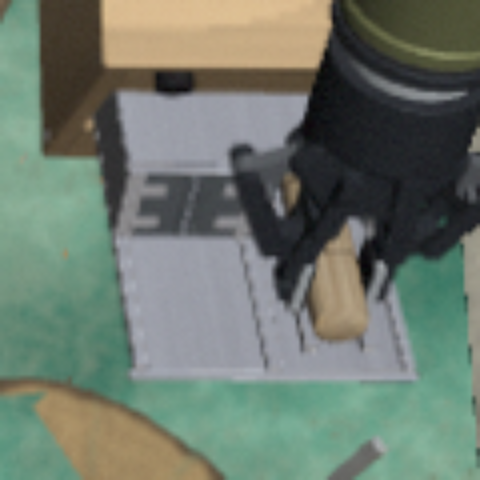

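The blank lies between the runners, rear end at (340,320), nose through the flaps. I'll release, lift and back off.

arm_command --pt "0.55 0 0 -1 0 0 0" --pt "0.55 0 0 -1 0 0 0" --pt "0.55 0 0 -5 0 0 0" --pt "0.55 0 0 -40 0 0 0" --pt "0.55 0 0 -80 0 0 0"

```text
clock: 7.9
eef_pos: [0.5381, -0.1697, 0.2226]
eef_rot: [0.965, -0.011, -0.261, -0.003]
ft_force: [1.5, -0.0, -0.6]
finger_gap: 0.0472
grasp_force: 0.0
```

arm_command --pt "0 -45 0 -10 0 0.15 0" --pt "0 -90 0 -20 0 0.3 0" --pt "0 -100 0 -20 0 0.45 0" --pt "0 -100 0 -20 0 0.6 0" --pt "0 -100 0 -20 0 0.6 0"

```text
clock: 8.4
eef_pos: [0.4581, -0.1679, 0.2902]
eef_rot: [0.999, -0.013, 0.039, 0.002]
ft_force: [-0.2, 0.1, 1.3]
finger_gap: -0.0001
grasp_force: 0.0
```

```bash
python3 - <<'E'
from g import *
print(inlane("runner",robot.sense()["eef_pos"]),Ro.from_quat(robot.sense()["eef_rot"]).as_matrix()[:,2],np.round(robot.sense()["q"],2))
a=60
plan((lane("runner",[-.12,0,.045]),ori(-1.3,30-a)))
im,d=robot.get_image("top");P=cloud("top",d);Q=((P-F)@L-[0,-.034,0])*1000
b=im.astype(int);V=b.max(2);m=(b[...,2]-b[...,0]>25)&(V>90)&(abs(Q[...,1])<22)&(Q[...,2]>10)&(Q[...,2]<40)&(Q[...,0]<-3)&(Q[...,0]>-120)
B=Q[m];print(len(B),np.percentile(B,[2,98],axis=0) if len(B) else 0)
cv2.imwrite("pics/t4.png",cv2.resize(im[170:290,400:520],(0,0),fx=4,fy=4))
E
```

```text
[-1.46222292e-01 -9.85914092e-05  1.04012761e-01] [ 0.07699209 -0.00577884 -0.99701496] [ 0.76  0.23 -0.56  1.8   0.12  1.07 -1.44]
t 8.4 at [ 0.458 -0.168  0.29 ] F [-0.2  0.1  1.3] gap -0.0
[-11.7, -0.3, 63.5] [0.005, 0.446, -0.002] rows 3
363 [[-73.24508698  -8.88253963  15.13119911]
 [ -5.12893155  16.0274689   35.95245769]]
```

View pics/t4.png

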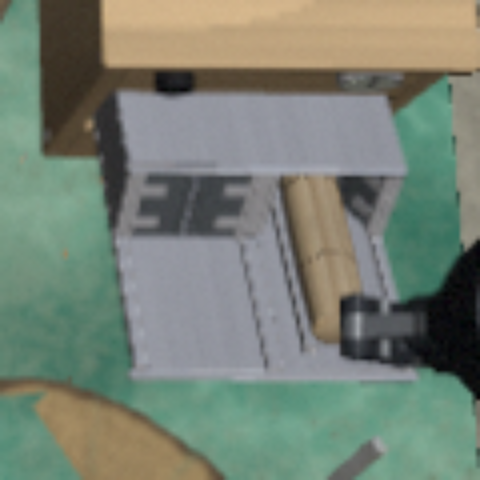

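The round blank lies straight with its rear at lane x about -73 mm and the flaps open. Next I'll place the shut fingers behind it, pitched forward.

```bash
python3 - <<'E'
from g import *
o=ori(-1.3,-32)
plan((lane("runner",[-.105,.001,.05]),o),(lane("runner",[-.105,.001,.019]),o),(lane("runner",[-.08,.001,.019]),o))
E
```

```text
t 8.45 at [ 0.46  -0.168  0.291] F [ 0.5 -0.7  0.2] gap -0.0
[2.1, -1.5, 68.0] [0.004, 0.484, -0.002] rows 4
[-27.4, -0.0, 14.6] [0.0, 0.0, 0.0] rows 1
[11.7, 0.0, 22.1] [0.0, 0.0, 0.0] rows 1
```

arm_command --pt "0 -10 -1.5 15 0 0.15 0" --pt "0 -10 -1.5 35 0 0.3 0" --pt "0 2 -1.5 68 0 0.484 0" --pt "0 2 -1.5 68 0 0.484 0" --pt "0 2 -1.5 68 0 0.484 0"

```text
clock: 8.95
eef_pos: [0.4662, -0.1665, 0.2186]
eef_rot: [0.962, -0.013, 0.273, 0.001]
ft_force: [-0.7, 0.0, -1.0]
finger_gap: 0.0
grasp_force: 0.0
```

arm_command --pt "0 0 0 0 0 0 0" --pt "0 0 0 0 0 0 0"

```text
clock: 9.15
eef_pos: [0.472, -0.166, 0.2235]
eef_rot: [0.961, -0.01, 0.276, 0.002]
ft_force: [0.1, -0.6, 0.8]
finger_gap: 0.0001
grasp_force: 0.0
```

```bash
python3 - <<'E'
from g import *
s=robot.sense();print(inlane("runner",s["eef_pos"]),np.round(s["q"],2))
o=ori(-1.3,-32)
plan((lane("runner",[-.105,.001,.019]),o),(lane("runner",[-.08,.001,.019]),o),(lane("runner",[.03,.001,.019]),o))
E
```

```text
[-0.10091283  0.00213524  0.0531624 ] [ 1.11  0.17 -0.77  2.29 -0.35  0.21 -0.89]
t 9.15 at [ 0.472 -0.166  0.223] F [ 0.1 -0.6  0.8] gap 0.0
[-32.1, 1.1, 12.4] [-0.002, -0.001, 0.001] rows 1
[11.7, 0.0, 22.1] [0.0, 0.0, 0.0] rows 1
[51.6, -0.0, 97.1] [0.0, 0.0, 0.0] rows 3
```

arm_command --pt "0 -16 1 6 0 0 0" --pt "0 -32 1 12 0 0 0" --pt "0 -32 1 12 0 0 0" --pt "0 -32 1 12 0 0 0"

```text
clock: 9.55
eef_pos: [0.4515, -0.1652, 0.1963]
eef_rot: [0.961, -0.009, 0.277, 0.002]
ft_force: [0.0, 0.4, -0.0]
finger_gap: -0.0002
grasp_force: 0.0
```

```bash
python3 - <<'E'
from g import *
s=robot.sense();print(inlane("runner",s["eef_pos"]),np.round(s["q"],2))
o=ori(-1.3,-32)
plan((lane("runner",[-.03,.001,.019]),o),(lane("runner",[.03,.001,.019]),o))
E
```

```text
[-0.10503251  0.00248032  0.01937931] [ 0.81  0.16 -0.39  2.38 -1.05  0.18 -0.14]
t 9.55 at [ 0.452 -0.165  0.196] F [ 0.   0.4 -0. ] gap -0.0
[34.7, 1.8, 66.5] [-0.003, -0.003, 0.003] rows 2
[28.2, 0.0, 53.0] [0.0, 0.0, 0.0] rows 2
```

arm_command --pt "0 8 2 15 0 0 0" --pt "0 15 2 28 0 0 0" --pt "0 22 2 41 0 0 0" --pt "0 29 2 54 0 0 0" --pt "0 35 2 66 0 0 0"

```text
clock: 10.05
eef_pos: [0.5179, -0.169, 0.1616]
eef_rot: [0.961, -0.007, 0.276, 0.002]
ft_force: [0.3, 0.2, 0.6]
finger_gap: 0.0002
grasp_force: 0.5
```

```bash
python3 - <<'E'
from g import *
s=robot.sense();print(inlane("runner",s["eef_pos"]),np.round(s["q"],2))
o=ori(-1.3,-32)
plan((lane("runner",[.03,.001,.019]),o))
E
```

```text
[-0.03012146  0.00013441  0.02254293] [ 0.46  0.3  -0.07  2.3  -1.52  0.18  0.28]
t 10.05 at [ 0.518 -0.169  0.162] F [0.3 0.2 0.6] gap 0.0
[25.1, -0.5, 54.8] [-0.005, -0.0, 0.006] rows 2
```

arm_command --pt "0 3 0 11 0 0 0" --pt "0 8 0 22 0 0 0" --pt "0 13 0 33 0 0 0" --pt "0 19 0 44 0 0 0" --pt "0 25 0 55 0 0 0"

```text
clock: 10.55
eef_pos: [0.5677, -0.1751, 0.1348]
eef_rot: [0.964, -0.01, 0.267, -0.0]
ft_force: [-0.4, -0.2, 0.5]
finger_gap: -0.0002
grasp_force: 0.0
```

```bash
cat > chk.py <<'E'
from g import *
import sys
lan=sys.argv[1]
s=robot.sense();print(inlane(lan,s["eef_pos"]),np.round(s["q"],2))
plan((lane(lan,[.033,.001,.019]),ori(-1.3,-32)))
im,d=robot.get_image("scene");cv2.imwrite(sys.argv[2],cv2.resize(im[130:250,300:430],(0,0),fx=4,fy=4))
E
python3 chk.py runner pics/s5.png
```

```text
[ 0.02647278 -0.00482091  0.02433095] [ 0.38  0.41 -0.01  2.21 -1.52  0.18  0.25]
t 10.55 at [ 0.568 -0.175  0.135] F [-0.4 -0.2  0.5] gap -0.0
[-1.5, -5.8, 8.3] [-0.006, 0.018, -0.001] rows 1
```

View pics/s5.png

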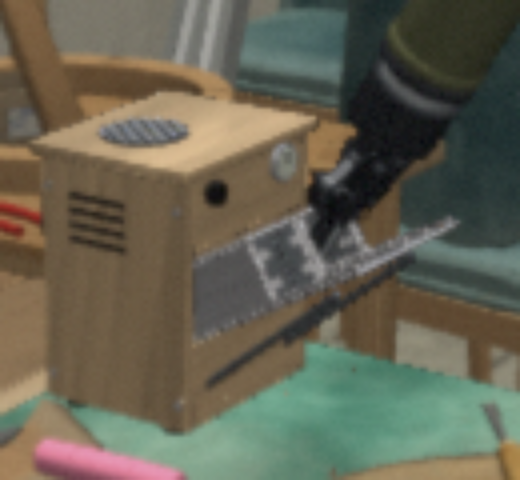

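The fingers are between the runner-lane flaps and the apron is clear, so the blank is inside. A little further, then withdraw.

arm_command --pt "0 -2 -4 4 0 0 0" --pt "0 -2 -4 9 0 0 0" --pt "0 -2 -4 11 0 0 0" --pt "0 -2 -4 11 0 0 0"

```text
clock: 11.0
eef_pos: [0.5712, -0.1721, 0.1283]
eef_rot: [0.965, -0.01, 0.263, -0.002]
ft_force: [-3.4, 1.1, -2.2]
finger_gap: -0.0
grasp_force: 0.7
```

```bash
python3 - <<'E'
from g import *
s=robot.sense();print(inlane("runner",s["eef_pos"]),np.round(s["q"],2))
o=ori(-1.3,-32)
plan((lane("runner",[-.06,.0,.022]),o),(lane("runner",[-.10,0,.16]),ori(-1.3,0)))
E
```

```text
[ 0.03269275 -0.00178398  0.02035377] [ 0.36  0.42 -0.    2.21 -1.52  0.18  0.24]
t 11.0 at [ 0.571 -0.172  0.128] F [-3.4  1.1 -2.2] gap -0.0
[-44.3, -2.5, -81.4] [-0.009, 0.027, -0.001] rows 2
[103.1, -0.0, -100.1] [0.0, -0.559, -0.0] rows 4
```

arm_command --pt "0 -12 -2 -22 0 0 0" --pt "0 -25 -2 -46 0 0 0" --pt "0 -44 -2 -81 0 0 0" --pt "0 -44 -2 -81 0 0 0" --pt "0 -44 -2 -81 0 0 0"

```text
clock: 11.5
eef_pos: [0.4935, -0.1693, 0.1775]
eef_rot: [0.964, -0.01, 0.265, -0.001]
ft_force: [-0.4, 0.7, 0.2]
finger_gap: 0.0002
grasp_force: 0.0
```

```bash
python3 - <<'E'
from g import *
s=robot.sense();print(inlane("runner",s["eef_pos"]),np.round(s["q"],2))
plan((lane("runner",[-.10,0.03,.17]),ori(0,0)))
E
```

```text
[-0.05924115 -0.00072687  0.02412355] [ 0.32  0.25  0.13  2.31 -1.23  0.27  0.01]
t 11.5 at [ 0.493 -0.169  0.178] F [-0.4  0.7  0.2] gap 0.0
[107.3, -31.6, -106.7] [-0.002, -0.536, -0.02] rows 4
```

arm_command --pt "0.5 20 0 -45 0 0 0" --pt "0.6 50 -15 -75 0 -0.13 -0.01" --pt "0.68 107 -32 -107 0 -0.27 -0.02" --pt "0.68 107 -32 -107 0 -0.41 -0.02" --pt "0.68 107 -32 -107 0 -0.536 -0.02"

```text
clock: 12.0
eef_pos: [0.5319, -0.1351, 0.3086]
eef_rot: [0.991, 0.012, 0.131, -0.024]
ft_force: [3.0, 0.9, -0.6]
finger_gap: 0.0582
grasp_force: 0.0
```

```bash
python3 - <<'E'
from g import *
im,d=robot.get_image("top");cv2.imwrite("pics/t6.png",np.hstack([cv2.resize(im[170:290,400:520],(0,0),fx=3,fy=3),cv2.resize(im[190:310,220:380],(0,0),fx=2.5,fy=3)]))
o=ori(4.4,0)
P=np.load("pics/P0.npy")
g=np.array([.540,.325])-.052*np.array([np.cos(np.radians(4.4)),np.sin(np.radians(4.4))]);print(g)
plan(([.44,.1,.33],o),([*g,.15],o),([*g,.004],o))
E
```

```text
[0.48815326 0.32101061]
t 12.05 at [ 0.537 -0.134  0.316] F [ 9.1 -0.4  7.8] gap 0.057
[-85.1, -237.7, -26.5] [-0.037, -0.265, -0.047] rows 6
[65.0, -216.7, 180.0] [0.0, 0.0, 0.0] rows 6
[0.0, 0.0, 146.0] [0.0, 0.0, 0.0] rows 3
```

View pics/t6.png

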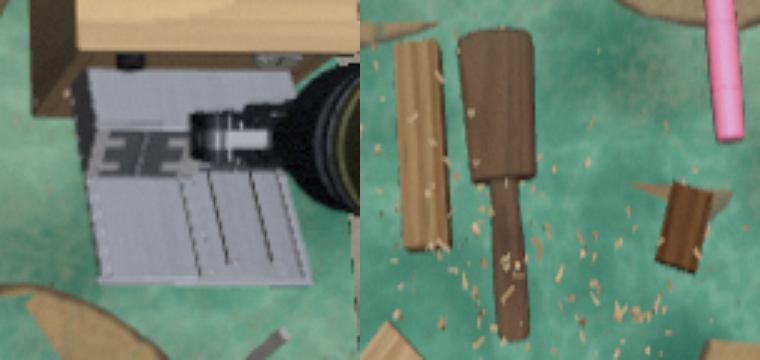

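The apron is clear and the other objects are undisturbed. That used up my picture allowance, so from here I check numerically only. Next, the square blank.

arm_command --pt "0.68 -15 -40 -26 0 -0.13 0" --pt "0.68 -40 -90 -26 -0.03 -0.265 -0.04" --pt "0.68 -60 -140 -26 -0.037 -0.265 -0.047" --pt "0.68 -75 -190 -26 -0.037 -0.265 -0.047" --pt "0.68 -85 -238 -26 -0.037 -0.265 -0.047"

```text
clock: 12.55
eef_pos: [0.4379, 0.0914, 0.3208]
eef_rot: [0.999, 0.037, 0.002, -0.002]
ft_force: [1.2, 0.8, 0.1]
finger_gap: 0.0583
grasp_force: 0.0
```

arm_command --pt "0.68 0 0 0 0 0 0" --pt "0.68 0 0 0 0 0 0"

```text
clock: 12.75
eef_pos: [0.4386, 0.0904, 0.3211]
eef_rot: [0.999, 0.039, 0.002, -0.002]
ft_force: [1.1, -1.0, 0.9]
finger_gap: 0.0579
grasp_force: 0.0
```

```bash
cat > flap.py <<'E'
from g import *
im,d=robot.get_image("top");P=cloud("top",d);Q=(P-F)@L*1000
# surface in flap plane region: lane x near 0..8, z 5..48
z0=np.load("pics/top0.npz");Q0=(np.load("pics/P0.npy")-F)@L*1000
for n,y in(("plain",34),("runner",-34)):
    for nm,q in(("before",Q0),("now",Q)):
        m=(abs(q[...,1]-y)<28)&(q[...,2]>12)&(q[...,2]<45)&(q[...,0]>-30)&(q[...,0]<120);k=q[m]
        l=k[k[:,1]>y];r=k[k[:,1]<y];print(n,nm,len(l),len(r),np.round(np.percentile(l[:,0],[10,50,90]),1),np.round(np.percentile(r[:,0],[10,50,90]),1))
E
python3 flap.py; python3 - <<'E'
from g import *
g=[.488,.321];o=ori(4.4,0)
plan(([*g,.15],o),([*g,.004],o))
E
```

```text
plain before 151 152 [0.1 1.8 4. ] [0.2 1.9 3.9]
plain now 38 156 [0.8 2.7 4.7] [0.2 2.1 4.2]
runner before 149 135 [0.3 2.3 4.2] [0.4 2.6 4.5]
runner now 146 149 [0.2 2.3 4.5] [0.8 2.6 4.6]
t 12.8 at [0.439 0.089 0.321] F [-0.3 -0.5 -0.2] gap 0.058
[65.3, -227.4, 172.2] [-0.003, -0.004, -0.003] rows 6
[0.0, 0.0, 146.0] [0.0, 0.0, 0.0] rows 3
```

arm_command --pt "0.68 15 -50 35 0 0 0" --pt "0.68 30 -95 70 0 0 0" --pt "0.68 45 -140 105 0 0 0" --pt "0.68 60 -185 140 0 0 0" --pt "0.68 65 -227 160 0 0 0"

```text
clock: 13.3
eef_pos: [0.4855, 0.2884, 0.1788]
eef_rot: [0.999, 0.034, 0.002, -0.001]
ft_force: [0.9, 0.3, 0.9]
finger_gap: 0.058
grasp_force: 0.0
```

arm_command --pt "0.68 0 0 5 0 0 0" --pt "0.68 0 0 12 0 0 0" --pt "0.68 0 0 12 0 0 0"

```text
clock: 13.6
eef_pos: [0.4842, 0.2869, 0.1678]
eef_rot: [0.999, 0.034, 0.002, -0.001]
ft_force: [-0.1, -0.5, 0.4]
finger_gap: 0.0582
grasp_force: 0.0
```

```bash
python3 - <<'E'
from g import *
plan(([.488,.321,.002],ori(4.4,0)))
E
```

```text
t 13.6 at [0.484 0.287 0.168] F [-0.1 -0.5  0.4] gap 0.058
[5.6, -33.5, 165.9] [-0.001, -0.003, -0.008] rows 4
```

arm_command --pt "0.68 5 -33 20 0 0 -0.008" --pt "0.68 5.5 -33.5 60 0 0 -0.008" --pt "0.68 5.5 -33.5 70 0 0 -0.008" --pt "0.68 5.5 -33.5 70 0 0 -0.008"

```text
clock: 14.0
eef_pos: [0.4868, 0.3209, 0.0982]
eef_rot: [0.999, 0.039, 0.001, -0.0]
ft_force: [0.2, -0.5, 0.0]
finger_gap: 0.0578
grasp_force: 0.0
```

```bash
python3 - <<'E'
from g import *
plan(([.488,.321,.002],ori(4.4,0)))
E
```

```text
t 14.0 at [0.487 0.321 0.098] F [ 0.2 -0.5  0. ] gap 0.058
[1.0, 0.1, 96.2] [-0.001, -0.002, 0.001] rows 2
```

arm_command --pt "0.68 0 0 30 0 0 0" --pt "0.68 0 0 60 0 0 0" --pt "0.68 0 0 85 0 0 0" --pt "0.68 0 0 96 0 0 0" --pt "0.68 0 0 96 0 0 0"

```text
clock: 14.5
eef_pos: [0.4877, 0.3227, 0.0031]
eef_rot: [0.999, 0.039, 0.002, -0.001]
ft_force: [0.0, 0.4, 0.3]
finger_gap: 0.058
grasp_force: 0.0
```

arm_command --pt "0.3 0 0 0 0 0 0" --pt "0.3 0 0 0 0 0 0" --pt "0 0 0 0 0 0 0" --pt "0 0 0 0 0 0 0" --pt "0 0 0 0 0 0 0"

```text
clock: 15.0
eef_pos: [0.4885, 0.3238, 0.0048]
eef_rot: [0.999, 0.04, 0.003, -0.002]
ft_force: [-0.8, -2.3, 7.0]
finger_gap: 0.0397
grasp_force: 61.2
```

arm_command --pt "0 0 0 -30 0 0 0" --pt "0 0 0 -80 0 0 0" --pt "0 0 0 -130 0 0 0" --pt "0 0 0 -180 0 0 0" --pt "0 0 0 -230 0 0 0"

```text
clock: 15.5
eef_pos: [0.4858, 0.3226, 0.2359]
eef_rot: [0.999, 0.04, 0.002, -0.002]
ft_force: [1.7, 0.6, -1.7]
finger_gap: 0.0392
grasp_force: 60.6
```

arm_command --pt "0 0 0 -40 0 0 0" --pt "0 0 0 -80 0 0 0" --pt "0 0 0 -80 0 0 0" --pt "0 0 0 -80 0 0 0"

```text
clock: 15.9
eef_pos: [0.4859, 0.3226, 0.314]
eef_rot: [0.999, 0.04, 0.003, -0.002]
ft_force: [0.6, -0.5, -1.9]
finger_gap: 0.0391
grasp_force: 60.8
```

```bash
python3 held.py; python3 - <<'E'
from g import *
o=ori(-1.3,30)
plan(([.44,.1,.34],ori(-1.3,0)),(lane("plain",[-.135,0,.09]),o),(lane("plain",[-.135,0,.009]),o))
E
```

```text
221 243
dark [[-25.9 -48.7 -49.8]
 [-25.2 -43.1 -49.6]
 [-10.2 -32.6 -43.6]
 [ -5.2 -25.5 -31.9]
 [  2.2  18.2 -12.6]
 [ 66.1  31.2   3.6]
 [110.4  45.2   4.6]]
pale [[-24.3 -23.5 -37.3]
 [-23.2 -21.4 -37. ]
 [  2.6 -15.4 -36. ]
 [ 72.3  -6.3 -35.2]
 [100.    6.4 -34.5]
 [125.3  16.7 -31.4]
 [128.   18.1 -27.7]]
-30 21 [[-21.1, -37.0], [13.4, -29.8]]
-10 38 [[-21.4, -37.0], [15.3, -33.6]]
10 9 [[-47.4, -51.9], [19.4, -34.1]]
30 11 [[-22.2, -36.4], [-16.8, -26.4]]
50 21 [[-21.8, -36.8], [2.9, -33.5]]
70 40 [[-19.1, -36.5], [14.2, -33.2]]
90 42 [[-19.1, -36.1], [17.6, -32.0]]
110 43 [[-18.2, -36.9], [16.9, -32.3]]
t 15.95 at [0.485 0.322 0.312] F [-0.  -0.  -2.6] gap 0.039
[-62.9, 218.0, -28.4] [-0.003, -0.003, 0.103] rows 5
[26.9, 199.3, 67.6] [0.0, -0.524, 0.0] rows 5
[-0.0, -0.0, 81.0] [0.0, 0.0, 0.0] rows 2
```

arm_command --pt "0 -15 50 -28 0 0 0.1" --pt "0 -30 95 -28 0 0 0.1" --pt "0 -45 140 -28 0 0 0.1" --pt "0 -60 185 -28 0 0 0.1" --pt "0 -63 218 -28 0 0 0.1"

```text
clock: 16.45
eef_pos: [0.4379, 0.0967, 0.3386]
eef_rot: [1.0, -0.011, 0.0, -0.001]
ft_force: [-0.2, 0.1, -1.0]
finger_gap: 0.0391
grasp_force: 61.0
```

arm_command --pt "0 0 40 0 0 -0.1 0" --pt "0 0 80 0 0 -0.22 0" --pt "0 5 120 0 0 -0.36 0" --pt "0 15 160 20 0 -0.5 0" --pt "0 27 199 50 0 -0.524 0"

```text
clock: 16.95
eef_pos: [0.4646, -0.0997, 0.2861]
eef_rot: [0.965, -0.008, -0.261, -0.005]
ft_force: [1.4, 0.8, -2.1]
finger_gap: 0.0393
grasp_force: 61.0
```

arm_command --pt "0 0 0 0 0 0 0" --pt "0 0 0 0 0 0 0"

```text
clock: 17.15
eef_pos: [0.4628, -0.0992, 0.2873]
eef_rot: [0.966, -0.011, -0.26, -0.005]
ft_force: [0.1, 0.0, -2.2]
finger_gap: 0.0394
grasp_force: 61.0
```

```bash
python3 - <<'E'
from g import *
o=ori(-1.3,30)
print(inlane("plain",robot.sense()["eef_pos"]))
plan((lane("plain",[-.139,0,.04]),o),(lane("plain",[-.139,0,.008]),o))
E
```

```text
[-0.14204984  0.00073684  0.10311074]
t 17.15 at [ 0.463 -0.099  0.287] F [ 0.1  0.  -2.2] gap 0.039
[3.2, 0.9, 63.1] [-0.003, 0.002, 0.002] rows 2
[-0.0, -0.0, 32.0] [0.0, 0.0, 0.0] rows 1
```

arm_command --pt "0 2 1 30 0 0 0" --pt "0 2 1 60 0 0 0" --pt "0 2 1 80 0 0 0" --pt "0 2 1 95 0 0 0" --pt "0 2 1 95 0 0 0"

```text
clock: 17.65
eef_pos: [0.4166, -0.0965, 0.206]
eef_rot: [0.966, -0.008, -0.258, -0.005]
ft_force: [-0.3, 0.5, -1.9]
finger_gap: 0.0395
grasp_force: 61.0
```

```bash
python3 - <<'E'
from g import *
o=ori(-1.3,30)
print(inlane("plain",robot.sense()["eef_pos"]))
plan((lane("plain",[-.042,0,.008]),o))
im,d=robot.get_image("top");P=cloud("top",d);Q=((P-F)@L-[0,.034,0])*1000
b=im.astype(int);V=b.max(2);m=(b[...,2]-b[...,0]>25)&(V>90)&(abs(Q[...,1])<35)&(Q[...,2]>30)&(Q[...,2]<60)&(Q[...,0]<-1)&(Q[...,0]>-190)
B=Q[m];print(len(B))
for x0 in range(-170,0,20):
    k=B[abs(B[:,0]-x0)<10]
    if len(k)>5:print(x0,len(k),np.round(np.percentile(k[:,1:],[5,95],axis=0),1).tolist())
E
```

```text
[-0.14145634  0.00230395  0.00954262]
t 17.65 at [ 0.417 -0.097  0.206] F [-0.3  0.5 -1.9] gap 0.04
[99.4, 2.9, 1.7] [-0.002, -0.002, 0.006] rows 2
0
```

arm_command --pt "0 20 2 1 0 0 0.006" --pt "0 40 2 1 0 0 0.006" --pt "0 60 2 1 0 0 0.006" --pt "0 80 2 1 0 0 0.006" --pt "0 99 2 1 0 0 0.006"

```text
clock: 18.2
eef_pos: [0.5049, -0.1012, 0.157]
eef_rot: [0.967, -0.011, -0.256, -0.003]
ft_force: [-1.3, -0.4, -1.1]
finger_gap: 0.0392
grasp_force: 63.9
```

arm_command --pt "0 0 0 0 0 0 0" --pt "0 0 0 0 0 0 0"

```text
clock: 18.4
eef_pos: [0.5041, -0.1015, 0.1567]
eef_rot: [0.966, -0.012, -0.256, -0.003]
ft_force: [1.4, -0.2, -2.9]
finger_gap: 0.0393
grasp_force: 63.8
```

```bash
python3 - <<'E'
from g import *
print(inlane("plain",robot.sense()["eef_pos"]),robot.sense()["finger_gap"])
im,d=robot.get_image("top");P=cloud("top",d);Q=((P-F)@L-[0,.034,0])*1000
b=im.astype(int);V=b.max(2);m=(b[...,2]-b[...,0]>15)&(V>70)&(abs(Q[...,1])<35)&(Q[...,2]>8)&(Q[...,2]<60)&(Q[...,0]<50)&(Q[...,0]>-190)
B=Q[m];print(len(B))
for x0 in range(-170,50,20):
    k=B[abs(B[:,0]-x0)<10]
    if len(k)>5:print(x0,len(k),np.round(np.percentile(k[:,1:],[5,95],axis=0),1).tolist())
E
```

```text
[-0.04096997 -0.0006868   0.01061347] 0.039322856046063795
0
```

arm_command --pt "0 0 0 4 0 0 0" --pt "0 0 0 4 0 0 0" --pt "0.75 0 0 4 0 0 0" --pt "0.75 0 0 4 0 0 0" --pt "0.75 0 0 0 0 0 0"

```text
clock: 18.95
eef_pos: [0.503, -0.1019, 0.1562]
eef_rot: [0.966, -0.012, -0.258, -0.004]
ft_force: [-0.2, -0.0, 0.3]
finger_gap: 0.0641
grasp_force: 0.0
```

arm_command --pt "0.75 0 0 -20 0 0 0" --pt "0.75 0 0 -50 0 0 0" --pt "0.75 0 0 -80 0 0 0" --pt "0.75 -30 0 -95 0 0 0" --pt "0.3 -70 0 -95 0 0.13 0"

```text
clock: 19.45
eef_pos: [0.493, -0.1005, 0.269]
eef_rot: [0.98, -0.01, -0.197, -0.001]
ft_force: [1.1, 1.2, 1.6]
finger_gap: 0.0511
grasp_force: 0.0
```

arm_command --pt "0 -30 0 0 0 0.14 0" --pt "0 -35 0 0 0 0.28 0" --pt "0 -35 0 0 0 0.42 0" --pt "0 -35 0 0 0 0.47 0" --pt "0 -35 0 0 0 0.47 0"

```text
clock: 19.95
eef_pos: [0.4559, -0.1011, 0.2879]
eef_rot: [0.999, -0.013, 0.041, -0.001]
ft_force: [0.7, 0.2, 0.3]
finger_gap: -0.0001
grasp_force: 0.0
```

```bash
python3 - <<'E'
from g import *
s=robot.sense();print(inlane("plain",s["eef_pos"]),np.round(s["q"],2))
im,d=robot.get_image("top");P=cloud("top",d);Q=((P-F)@L-[0,.034,0])*1000
b=im.astype(int);V=b.max(2);m=(b[...,2]-b[...,0]>15)&(V>70)&(abs(Q[...,1])<35)&(Q[...,2]>8)&(Q[...,2]<60)&(Q[...,0]<50)&(Q[...,0]>-190)
B=Q[m];print(len(B))
for x0 in range(-170,50,20):
    k=B[abs(B[:,0]-x0)<10]
    if len(k)>5:print(x0,len(k),np.round(np.percentile(k,[2,98],axis=0),1).tolist())
o=ori(-1.3,-32)
plan((lane("plain",[-.105,.0,.05]),o),(lane("plain",[-.09,0,.018]),o))
E
```

```text
[-0.14833552 -0.00134494  0.10016187] [-0.29  0.19  0.57  1.87 -0.14  1.04 -1.26]
708
-70 131 [[-67.5, -16.7, 10.6], [-60.5, 19.9, 42.6]]
-50 160 [[-59.7, -17.5, 26.5], [-40.4, 19.7, 43.4]]
-30 155 [[-39.7, -17.5, 30.3], [-20.6, 19.4, 41.9]]
-10 154 [[-19.6, -18.8, 34.8], [-0.4, 18.8, 53.3]]
10 108 [[0.2, -27.1, 18.3], [14.4, 18.8, 52.4]]
t 20.0 at [ 0.457 -0.101  0.288] F [ 1.1 -1.2 -0.3] gap 0.0
[6.1, -0.9, 65.5] [-0.001, 0.478, -0.003] rows 4
[-21.2, -0.0, 28.3] [0.0, 0.0, 0.0] rows 1
```

The square blank lies on the plain bed (top at 41 mm, centred), rear at lane x -67 mm. Next is the push.

arm_command --pt "0 -10 -1 15 0 0.15 0" --pt "0 -10 -1 35 0 0.3 0" --pt "0 4 -1 65 0 0.478 0" --pt "0 4 -1 65 0 0.478 0" --pt "0 4 -1 65 0 0.478 0"

```text
clock: 20.5
eef_pos: [0.4675, -0.0999, 0.2209]
eef_rot: [0.961, -0.012, 0.275, 0.003]
ft_force: [1.1, 0.3, 0.6]
finger_gap: -0.0003
grasp_force: 0.0
```

arm_command --pt "0 0 0 0 0 0 0" --pt "0 0 0 0 0 0 0"

```text
clock: 20.7
eef_pos: [0.4677, -0.1001, 0.222]
eef_rot: [0.962, -0.012, 0.274, 0.003]
ft_force: [0.1, 0.0, 0.0]
finger_gap: 0.0004
grasp_force: 0.0
```

```bash
python3 - <<'E'
from g import *
s=robot.sense();print(inlane("plain",s["eef_pos"]),np.round(s["q"],2))
o=ori(-1.3,-32)
plan((lane("plain",[-.10,.0,.018]),o),(lane("plain",[-.03,0,.018]),o))
E
```

```text
[-1.05151638e-01 -7.08853719e-05  4.90183114e-02] [-0.07  0.09  0.34  2.36 -0.81  0.22 -0.57]
t 20.7 at [ 0.468 -0.1    0.222] F [0.1 0.  0. ] gap 0.0
[-24.9, 0.0, 19.2] [-0.0, 0.003, -0.003] rows 1
[32.9, -0.0, 61.8] [0.0, 0.0, 0.0] rows 2
```

arm_command --pt "0 -12 0 9 0 0 0" --pt "0 -25 0 19 0 0 0" --pt "0 -25 0 19 0 0 0" --pt "0 -25 0 19 0 0 0"

```text
clock: 21.1
eef_pos: [0.4571, -0.0991, 0.1929]
eef_rot: [0.961, -0.012, 0.275, 0.002]
ft_force: [-0.9, 0.2, -0.3]
finger_gap: 0.0001
grasp_force: 0.0
```

```bash
python3 - <<'E'
from g import *
s=robot.sense();print(inlane("plain",s["eef_pos"]),np.round(s["q"],2))
o=ori(-1.3,-32)
plan((lane("plain",[-.03,0,.018]),o))
E
```

```text
[-0.09977724  0.00069388  0.01847111] [-0.03  0.13  0.33  2.44 -1.39  0.18  0.03]
t 21.1 at [ 0.457 -0.099  0.193] F [-0.9  0.2 -0.3] gap 0.0
[32.4, 0.7, 61.8] [-0.001, 0.0, -0.002] rows 2
```

arm_command --pt "0 6 0.5 12 0 0 0" --pt "0 13 0.5 24 0 0 0" --pt "0 19 0.5 37 0 0 0" --pt "0 26 0.5 50 0 0 0" --pt "0 32 0.5 62 0 0 0"

```text
clock: 21.6
eef_pos: [0.5194, -0.1034, 0.1677]
eef_rot: [0.963, -0.011, 0.268, 0.001]
ft_force: [-1.5, 0.2, 0.8]
finger_gap: 0.0
grasp_force: 0.5
```

```bash
python3 - <<'E'
from g import *
s=robot.sense();print(inlane("plain",s["eef_pos"]),np.round(s["q"],2))
o=ori(-1.3,-32)
plan((lane("plain",[.034,0,.018]),o))
E
```

```text
[-0.03319559 -0.00220257  0.02788126] [ 0.05  0.27  0.22  2.34 -1.52  0.18  0.12]
t 21.6 at [ 0.519 -0.103  0.168] F [-1.5  0.2  0.8] gap 0.0
[23.8, -2.0, 63.6] [-0.003, 0.016, -0.002] rows 2
```

arm_command --pt "0 -5 -2 10 0 0.01 0" --pt "0 2 -2 22 0 0.01 0" --pt "0 9 -2 35 0 0.01 0" --pt "0 16 -2 48 0 0.01 0" --pt "0 20 -2 58 0 0.01 0"

```text
clock: 22.1
eef_pos: [0.568, -0.1051, 0.1408]
eef_rot: [0.966, -0.011, 0.258, -0.001]
ft_force: [-27.9, 0.4, 9.4]
finger_gap: -0.0003
grasp_force: 11.3
```

```bash
python3 - <<'E'
from g import *
s=robot.sense();print(inlane("plain",s["eef_pos"]),np.round(s["q"],2))
o=ori(-1.3,-32)
plan((lane("plain",[.034,0,.018]),o))
E
```

```text
[ 0.02232769 -0.00284189  0.02885971] [ 0.06  0.38  0.19  2.24 -1.52  0.18  0.1 ]
t 22.1 at [ 0.568 -0.105  0.141] F [-27.9   0.4   9.4] gap -0.0
[-3.6, -2.7, 15.6] [-0.008, 0.036, -0.003] rows 1
```

arm_command --pt "0 -6 -2 -8 0 0 0" --pt "0 -12 -2 -8 0 0 0" --pt "0 -12 -2 -8 0 0 0"

```text
clock: 22.4
eef_pos: [0.5559, -0.1034, 0.1464]
eef_rot: [0.966, -0.011, 0.259, -0.001]
ft_force: [-0.8, 0.1, 0.3]
finger_gap: 0.0003
grasp_force: 0.0
```

```bash
cat > st.py <<'E'
from g import *
s=robot.sense();print(inlane("plain",s["eef_pos"]),np.round(s["q"],3),"a",np.degrees(np.arcsin((L.T@Ro.from_quat(s["eef_rot"]).as_matrix()[:,2])[0])))
o=ori(-1.3,-30)
plan((lane("plain",[.034,0,.016]),o))
E
python3 st.py
```

```text
[ 0.00904341 -0.00139243  0.02763167] [ 0.058  0.354  0.195  2.268 -1.523  0.176  0.105] a 60.03141335971231
t 22.4 at [ 0.556 -0.103  0.146] F [-0.8  0.1  0.3] gap 0.0
[2.4, -1.2, 27.4] [-0.008, -0.001, -0.002] rows 1
```

```bash
python3 - <<'E'
from g import *
o=ori(-1.3,-25.5)
plan((lane("plain",[.008,0,.0125]),o),(lane("plain",[.031,0,.0125]),o))
E
```

```text
t 22.4 at [ 0.556 -0.103  0.146] F [-0.8  0.1  0.3] gap 0.0
[-13.6, -1.3, 6.7] [-0.008, -0.079, -0.002] rows 1
[13.0, -0.0, 19.0] [0.0, 0.0, 0.0] rows 1
```

arm_command --pt "0 -6 -1 0 0 -0.05 0" --pt "0 -14 -1 5 0 -0.08 0" --pt "0 -14 -1 5 0 -0.08 0" --pt "0 -14 -1 5 0 -0.08 0"

```text
clock: 22.8
eef_pos: [0.5473, -0.1015, 0.1353]
eef_rot: [0.975, -0.01, 0.221, -0.002]
ft_force: [-0.7, 0.1, -0.9]
finger_gap: 0.0005
grasp_force: 0.0
```

```bash
sed -i 's/ori(-1.3,-30)/ori(-1.3,-25.5)/;s/.034,0,.016/.031,0,.0125/' st.py; python3 st.py
```

```text
[0.00711555 0.00034236 0.01363911] [-0.071  0.383  0.358  2.231 -1.144  0.254 -0.278] a 55.545195392450154
t 22.8 at [ 0.547 -0.101  0.135] F [-0.7  0.1 -0.9] gap 0.0
[12.6, 0.5, 20.3] [-0.009, -0.001, -0.0] rows 1
```

arm_command --pt "0 4 0 7 0 0 0" --pt "0 8 0 14 0 0 0" --pt "0 12.5 0 20 0 0 0" --pt "0 12.5 0 20 0 0 0"

```text
clock: 23.2
eef_pos: [0.5672, -0.1024, 0.1216]
eef_rot: [0.975, -0.011, 0.22, -0.002]
ft_force: [1.6, 0.9, -1.0]
finger_gap: -0.0001
grasp_force: 1.3
```

```bash
python3 st.py
```

```text
[ 0.03120133 -0.00018733  0.01174461] [-0.046  0.428  0.322  2.199 -1.187  0.243 -0.248] a 55.42326204595155
t 23.2 at [ 0.567 -0.102  0.122] F [ 1.6  0.9 -1. ] gap -0.0
[0.5, -0.2, -0.6] [-0.009, 0.001, -0.002] rows 1
```

arm_command --pt "0 1.5 0 2.5 0 0 0" --pt "0 1.5 0 2.5 0 0 0"

```text
clock: 23.4
eef_pos: [0.5685, -0.1025, 0.1203]
eef_rot: [0.975, -0.011, 0.22, -0.002]
ft_force: [-2.0, 0.2, 0.6]
finger_gap: -0.0003
grasp_force: 1.0
```

arm_command --pt "0 -11 0 -17 0 0 0" --pt "0 -25 0 -37 0 0 0" --pt "0 -45 0 -66 0 0 0" --pt "0 -52 0 -85 0 0 0" --pt "0 -40 0 -120 0 0 0"

```text
clock: 23.9
eef_pos: [0.4786, -0.1008, 0.2075]
eef_rot: [0.976, -0.012, 0.218, -0.003]
ft_force: [1.2, 2.1, 1.6]
finger_gap: -0.0001
grasp_force: 0.0
```

arm_command --pt "0 0 0 -40 0 0 0" --pt "0 20 0 -80 0 -0.13 0" --pt "0 50 -30 -110 0 -0.27 0" --pt "0 60 -75 -130 0 -0.4 0" --pt "0 60 -120 -130 0 -0.4 0"

```text
clock: 24.4
eef_pos: [0.483, -0.0046, 0.3498]
eef_rot: [1.0, -0.012, 0.023, -0.004]
ft_force: [2.5, 0.2, -0.2]
finger_gap: 0.0003
grasp_force: 0.0
```

arm_command --pt "0 0 -45 0 0 0 0" --pt "0 0 -90 0 0 0 0" --pt "0 0 -90 0 0 0 0" --pt "0 0 -90 0 0 0 0"

```text
clock: 24.8
eef_pos: [0.4833, 0.0875, 0.3467]
eef_rot: [1.0, -0.008, 0.022, -0.004]
ft_force: [-0.3, 0.4, 0.3]
finger_gap: 0.0003
grasp_force: 0.0
```

```bash
python3 flap.py; python3 - <<'E'
from g import *
s=robot.sense();print(s["clock"],s["eef_pos"],s["ft_force"])
im,d=robot.get_image("top");P=cloud("top",d);P0=np.load("pics/P0.npy")
for n,(u0,u1,v0,v1) in dict(mallet=(258,295,195,306),dark=(338,368,246,286),gouge=(418,500,278,345),apron=(430,505,232,265)).items():
    a=P[v0:v1,u0:u1,2];b=P0[v0:v1,u0:u1,2];print(n,"changed px frac",np.mean(abs(a-b)>.012))
E
```

```text
plain before 151 152 [0.1 1.8 4. ] [0.2 1.9 3.9]
24.85 [0.48339108 0.08596473 0.34701541] [ 0.45936149 -0.78429274  0.17329467]
mallet changed px frac 0.007304601899196494
dark changed px frac 0.6816666666666666
gouge changed px frac 0.38223516563523846
apron changed px frac 0.28Traceback (most recent call last):
  File "flap.py", line 8, in <module>
    l=k[k[:,1]>y];r=k[k[:,1]<y];print(n,nm,len(l),len(r),np.round(np.percentile(l[:,0],[10,50,90]),1),np.round(np.percentile(r[:,0],[10,50,90]),1))
                                                                  ~~~~~~~~~~~~~^^^^^^^^^^^^^^^^^^^
    return _quantile_unchecked(
        a, q, axis, out, overwrite_input, method, keepdims, weights)
    return _ureduce(a,
                    func=_quantile_ureduce_func,
    ...<5 lines>...
                    overwrite_input=overwrite_input,
                    method=method)
    r = func(a, **kwargs)
    result = _quantile(arr,
                       quantiles=q,
    ...<2 lines>...
                       out=out,
                       weights=wgt)
    slices_having_nans = np.isnan(arr[-1, ...])
                                  ~~~^^^^^^^^^
IndexError: index -1 is out of bounds for axis 0 with size 0
```

The arm is still hiding the box, so I'll move it further to +y.

arm_command --pt "0 -10 -48 0 0 0 0" --pt "0 -20 -95 0 0 0 0" --pt "0 -30 -140 0 0 0 0" --pt "0 -40 -185 0 0 0 0" --pt "0 -40 -230 0 0 0 0"

```text
clock: 25.4
eef_pos: [0.4476, 0.3173, 0.348]
eef_rot: [1.0, -0.011, 0.022, -0.005]
ft_force: [1.5, 0.2, 1.5]
finger_gap: 0.0001
grasp_force: 0.0
```

```bash
python3 flap.py; python3 - <<'E'
from g import *
im,d=robot.get_image("top");P=cloud("top",d);P0=np.load("pics/P0.npy")
for n,(u0,u1,v0,v1) in dict(dark=(338,368,246,286),gouge=(418,500,278,345),apron=(430,505,232,265)).items():
    a=P[v0:v1,u0:u1,2];b=P0[v0:v1,u0:u1,2];print(n,"changed px frac",np.mean(abs(a-b)>.012))
E
```

```text
plain before 151 152 [0.1 1.8 4. ] [0.2 1.9 3.9]
plain now 145 148 [-0.1  2.   4.1] [0.2 2.1 3.9]
runner before 149 135 [0.3 2.3 4.2] [0.4 2.6 4.5]
runner now 146 151 [0.4 2.6 4.2] [0.7 2.5 4.3]
dark changed px frac 0.0025
gouge changed px frac 0.009646887513651257
apron changed px frac 0.007272727272727273
```

arm_command --pt "0 0 0 0 0 0 0" --pt "0 0 0 0 0 0 0" --pt "0 0 0 0 0 0 0"

```text
clock: 25.8
eef_pos: [0.4488, 0.3149, 0.3479]
eef_rot: [1.0, -0.012, 0.023, -0.004]
ft_force: [-0.2, 0.7, -0.1]
finger_gap: 0.0
grasp_force: 0.0
```

```bash
python3 -c "
from workcell import robot
print(robot.close_job())"
```

```text
the job is handed in; nothing more can be done
None
```

I handed the job in at about 26 s with both blanks pushed into their own lanes; the final depth check showed all four flaps shut, the apron clear, and the mallet, dark offcut and gouge unmoved (rasp and pale offcut not checked), but I viewed 11 pictures, one over the limit of 10, and no verdict came back.

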